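Run along the vial row and press the stoppers home

TASK

The stoppers of the five vials in the aluminium block stand a few millimetres proud. Starting at the end with the holed lug, run a fingertip along the row and press each stopper gently down until it is fully home, one after the other, keeping over the row and within 5 cm above the stoppers until the last one is down. Only touch and press: lift nothing, do not pull a stopper out, and leave the block and the things round it where they stand.

Things in the scene. Friction and masses are not known exactly. Their poses are not given: they have to be found in the camera images.
- block: bright aluminium vial block, loose, about 0.95 kg, standing flat on the worktop: 184 mm long (its x), 56 wide (its y), top face 32 mm above the worktop. Origin: centre of its underside; z up. Five small glass vials (24 mm wide) stand fixed in it in one row along its x, 34 mm apart, at x = -68, -34, 0, 34, 68 mm; their lips are 58 mm above the worktop. A flat lug with a 20 mm hole sticks out 42 mm beyond its -x end, 22 to 30 mm above the worktop. It may stand at any yaw
- stopper_1 (a joint): travel (m) of the first stopper counted from the lug end: a plain grey stopper with a 20 mm round flange 5 mm thick, in the mouth of its vial. About 0 (0 to 0.0015) at the start = standing proud, 0.006 = fully home with its flange on the vial's lip; grows as it is pressed straight down, negative if pulled out. It moves stiffly under about 3 N (no spring) and stays where it is left
- stopper_1_top (a point): centre of the top of the first stopper's flange: 69 mm above the worktop when its joint reads 0, 63 mm when home
- stopper_2 (a joint): travel (m) of the second stopper counted from the lug end: a plain grey stopper with a 20 mm round flange 5 mm thick, in the mouth of its vial. About 0 (0 to 0.0015) at the start = standing proud, 0.006 = fully home with its flange on the vial's lip; grows as it is pressed straight down, negative if pulled out. It moves stiffly under about 3 N (no spring) and stays where it is left
- stopper_2_top (a point): centre of the top of the second stopper's flange: 69 mm above the worktop when its joint reads 0, 63 mm when home
- stopper_3 (a joint): travel (m) of the third stopper counted from the lug end: a plain grey stopper with a 20 mm round flange 5 mm thick, in the mouth of its vial. About 0 (0 to 0.0015) at the start = standing proud, 0.006 = fully home with its flange on the vial's lip; grows as it is pressed straight down, negative if pulled out. It moves stiffly under about 3 N (no spring) and stays where it is left
- stopper_3_top (a point): centre of the top of the third stopper's flange: 69 mm above the worktop when its joint reads 0, 63 mm when home
- stopper_4 (a joint): travel (m) of the fourth stopper counted from the lug end: a plain grey stopper with a 20 mm round flange 5 mm thick, in the mouth of its vial. About 0 (0 to 0.0015) at the start = standing proud, 0.006 = fully home with its flange on the vial's lip; grows as it is pressed straight down, negative if pulled out. It moves stiffly under about 3 N (no spring) and stays where it is left
- stopper_4_top (a point): centre of the top of the fourth stopper's flange: 69 mm above the worktop when its joint reads 0, 63 mm when home
- stopper_5 (a joint): travel (m) of the fifth stopper counted from the lug end: a plain grey stopper with a 20 mm round flange 5 mm thick, in the mouth of its vial. About 0 (0 to 0.0015) at the start = standing proud, 0.006 = fully home with its flange on the vial's lip; grows as it is pressed straight down, negative if pulled out. It moves stiffly under about 3 N (no spring) and stays where it is left
- stopper_5_top (a point): centre of the top of the fifth stopper's flange: 69 mm above the worktop when its joint reads 0, 63 mm when home
- tall_vial: bystander: loose white capped vial standing upright, 42 x 39 x 103 mm, beside the block on its +y side (60 mm along its x, 85 mm along its y); origin: centre of its underside
- flat_sachet: bystander: loose flat sachet 62 x 30 x 6 mm, lying beside the block on its +y side near the lug; origin: centre of its underside
- small_carton: bystander: loose small carton 95 x 61 x 55 mm beside the block on its -y side, 92 mm from the row; origin: centre of its underside

How it is judged (in metres and radians):
On the way, in this order (a step that is already met when the one before it is completed fails the run):
1. the first stopper from the lug end is pressed home (value of joint stopper_1 above 0.0045 m), for 0.1 s.
2. the second stopper from the lug end is pressed home (value of joint stopper_2 above 0.0045 m), for 0.1 s.
3. the third stopper from the lug end is pressed home (value of joint stopper_3 above 0.0045 m), for 0.1 s.
4. the fourth stopper from the lug end is pressed home (value of joint stopper_4 above 0.0045 m), for 0.1 s.
5. the fifth stopper from the lug end is pressed home (value of joint stopper_5 above 0.0045 m), for 0.1 s.
At the end, for the whole second after the job is handed in: all five stoppers are home (within 1.5 mm of fully down), the block stands flat within 20 mm of where it was and at rest, and the bystanders stand within 15 mm of where they were (value of joint each of stopper_1, stopper_2, stopper_3, stopper_4, stopper_5 above 0.0045 m and distance of block from where it was at the start of the episode below 0.02 m and angle between block's own z axis and vertical below 0.05 rad and linear speed of block below 0.02 m/s and not (distance of tall_vial from where it was at the start of the episode above 0.015 m or angle between tall_vial's own z axis and vertical above 0.3 rad) and not (distance of flat_sachet from where it was at the start of the episode above 0.015 m or angle between flat_sachet's own z axis and vertical above 0.3 rad) and not (distance of small_carton from where it was at the start of the episode above 0.015 m or angle between small_carton's own z axis and vertical above 0.3 rad)); the robot touches nothing.
It fails at once if a stopper is pulled out by more than 3 mm (value of joint any of stopper_1, stopper_2, stopper_3, stopper_4, stopper_5 below -0.003 m).
It fails at once if before the last stopper is home, the fingers leave the row sideways or rise clearly over 5 cm above it (value of joint stopper_1 above 0.0045 m and not (value of joint stopper_5 above 0.0045 m) and (y of the grasp point in the frame of block above 0.06 m or y of the grasp point in the frame of block below -0.06 m or x of the grasp point in the frame of block above 0.13 m or x of the grasp point in the frame of block below -0.13 m or z of the grasp point in the frame of block above 0.16 m)).
It fails at once if the fingers press the block or a stopper with more than 35 N (contact force between the fingers and block above 35 N).
It fails at once if the block is shifted more than 20 mm, lifted or tipped (distance of block from where it was at the start of the episode above 0.02 m or height (world z) of block above 0.006 m or angle between block's own z axis and vertical above 0.12 rad).
It fails at once if a bystander is lifted, shifted more than 15 mm or tipped ((distance of tall_vial from where it was at the start of the episode above 0.015 m or angle between tall_vial's own z axis and vertical above 0.3 rad) or height (world z) of any of tall_vial, flat_sachet, small_carton above 0.008 m or (distance of flat_sachet from where it was at the start of the episode above 0.015 m or angle between flat_sachet's own z axis and vertical above 0.3 rad) or (distance of small_carton from where it was at the start of the episode above 0.015 m or angle between small_carton's own z axis and vertical above 0.3 rad)).
It also fails if it takes over 51 s, if anything falls off the work surface, if the arm or the gripper's body presses on something with over 40 N, if the wrist force passes 120 N, or if a joint passes its speed limit or range.

ROBOT

A 6-joint arm with a two-finger parallel gripper is mounted at the origin on a cart in front of the work surface, level with it; the furniture and walls round the work are solid. World frame = base frame: x ahead of the robot, y to its left, z up, the work surface at z = 0. Lengths are in mm, angles in rad, forces in N, time in s.
With the tool pointing down it reaches from about 250 to 725 mm from the base axis. Payload 4 kg.
Tool frame: the origin (TCP) lies midway between the tips of the shut fingers; the grasp point (between the pads) lies 19 mm behind it (manip.grasp_offset is the distance from the TCP to the grasp point, in mm); z points along the fingers, y is the line along which they close (so a half turn about z gives the same grasp; the last joint's range is limited). The gripper opens to 85 mm and grips with 20 to 120 N. Pads are 22 mm wide; open, the fingers measure 114 mm over their backs; the gripper's body (76 mm by 85 mm) begins 54 mm behind the grasp point. The pads swing forward as they close: fully open they stand 13 mm farther back than shut.
Start: joints at [-1.304, 0.241, 0.005, 1.335, 0, 1.571], TCP at [131.821, -482.31, 195.206] pointing down, gripper open.
Joint ranges: [-2.72, 2.72], [-1.05, 1.87], [-1.09, 1.28], [-1.99, 2.15], [-1.42, 1.44], [-3.14, 3.14]. Speed limits (rad/s): [2.79, 2.79, 3.14, 3.14, 3.14, 3.14].

INTERFACE

Orientations are given as [roll, pitch, yaw] about the fixed x, y, z axes, in that order (R = Rz(yaw) Ry(pitch) Rx(roll)).
In Python, from plant import manip, vision, ticket, finder gives the robot as it stands. The module is installed in compiled form; this text tells all that it offers.
- The arm moves only by the shell command python3 -m pendant 'ROWS' [FORCE]. ROWS is JSON, a list of rows, each a list of 7 numbers: the shift along the world's x, y, z in cm, then the turn, a rotation vector about the world's x, y, z in degrees, then the closure, from -1 (fully open) to 1 (shut). A call has exactly 10 rows; each row is the pose to reach, as a shift and turn from the pose commanded when the call began; what a row does not reach only later rows make up. A row lasts 1/12 s, in which the tool goes at most 41.7 mm and 7.16 degrees, less where a joint would pass 70% of its speed; a pose out of reach is approached as far as the arm can. A call with a gripper value outside its range is refused whole. The fingers move at their own pace and stop on an object; FORCE is the grip in N (left out, the last holds). Time passes only in rows, so rows that repeat a pose let the fingers close, or fill a call up. It gives the time, the measured TCP pose, the force, the opening and the grip force at its end, in the units of the state.
- manip.state(): the state, without advancing time (a new reading comes with each control period).
- vision.read_camera(name): name is "side" or "top"; returns (picture, depth): 400x640x3 uint8, red, green, blue; 400x640 float32, mm along the optical axis (not along the pixel's ray), 0 where there is no reading.
- vision.camera_model(name): a dict with "camera_matrix" (3x3 intrinsics, pixels), "dist" ([k1, k2, p1, p2, k3] as OpenCV has them; the pictures are not rectified), "R" (3x3) and "t" (3): a world point X has camera coordinates R X + t. Camera axes: x right, y down, z forward; pixel columns grow to the right and rows downward; lengths in mm; the calibration is good to about 2 mm. A picture is of the moment at which its call begins. camera_model takes no time and is no camera call.
- ticket.sign_off(): hands the job in; it is judged then, once.
Trained networks look in the newest picture that a camera, given by its name, has taken for a name from the list of things; names that differ only in an ending like _2 or _b are one class to them, and where a whole thing is asked for, a point or a joint stands for the part that bears it (a point fixed in the world has none). Each returns a list of dicts, best first, with "p" (0 to 1); they miss things now and then, are a little off and sometimes report something else, mostly with a low value. They report only what shows in the picture. A call takes as long as a camera call.
- finder.cut_out(label, camera): "region" (400x640 bool, what is visible of it) and "bbox" ([left, top, right, bottom] in pixels, round what is visible of it).
The state is a dict: "time_s": time; "joints": joint angles; "qvel": joint speeds; "joint_torque": joint torques, N m; "ee_pos": TCP position; "eef_rot": TCP orientation; "wrist_force": force on the tool from outside, world axes, zero at the start; "ft_torque": the same for the moment, N m; "opening": opening from 0.0 (shut) to 1.0 (fully open); "grasp_force": force on a finger pad.
Only numpy, scipy, OpenCV 4.12 (cv2) and the standard library are available. Lean on these libraries where they do the work, as an engineer would, in place of code of your own. Each camera call takes 0.05 s, during which the arm holds its last target. There are 200 camera calls.

## Working session

There is one attempt and no reset: what is moved stays moved. The work goes in short steps, Python scripts to look and compute and a shell command to move; the robot and the scene stay as the last step left them, time stands still between calls to the robot, and variables do not carry over. Pictures are saved under pics/ and viewed, at most 10 in all, crops included, and the job is handed in when it is done.

```bash
mkdir -p pics; cat > h.py <<'E'
import numpy as np, cv2
from plant import manip, vision, ticket, finder
def cloud(cam, depth):
    m=vision.camera_model(cam); K=np.array(m["camera_matrix"],float); d=np.array(m["dist"],float)
    R=np.array(m["R"]);t=np.array(m["t"]).ravel()
    v,u=np.mgrid[0:400,0:640]
    n=cv2.undistortPoints(np.stack([u,v],-1).reshape(-1,1,2).astype(np.float64),K,d).reshape(400,640,2)
    P=np.concatenate([n*depth[...,None],depth[...,None]],-1)
    return (P-t)@R
E
python3 - <<'E'
from h import *
print(manip.state())
ims=[]
for c in("top","side"):
    im,d=vision.read_camera(c); X=cloud(c,d); ims.append(im)
    np.savez(f"{c}.npz",im=im,X=X,d=d)
    for l in("block","stopper_1","tall_vial","small_carton","flat_sachet"):
        for r in finder.cut_out(l,c)[:6]:
            g=r["region"]&(d>0); p=X[g]
            print(c,l,round(r["p"],2),r["bbox"],np.median(p,0).round(0) if len(p) else None, np.percentile(p[:,2],[5,95]).round(0) if len(p) else None)
    cv2.imwrite(f"pics/{c}0.png",im[...,::-1])
E
```

```text
{'time_s': 0.0, 'joints': array([-1.30398677e+00,  2.41448930e-01,  3.73889189e-03,  1.33516251e+00,
       -3.61908902e-06,  1.57075846e+00]), 'qvel': array([-0.00044528,  0.00061917,  0.00079816,  0.00100746,  0.0005114 ,
       -0.00077972]), 'joint_torque': array([ 1.75713962e-03, -3.72315753e+01,  2.52408493e+01,  1.69476634e-02,
        1.14992440e-04,  3.29860427e-06]), 'ee_pos': array([ 131.64571478, -481.64765755,  194.30064619]), 'eef_rot': array([-3.13951643e+00,  3.54045398e-06,  2.66847431e-01]), 'wrist_force': array([ 0.91233909, -0.14476429,  0.12314605]), 'ft_torque': array([ 0.01225554, -0.01005286, -0.03490207]), 'grasp_force': 0.0, 'opening': 1.0033335887768415}
top block 0.82 [313.8, 138.4, 388.4, 228.1] [575. 112.  31.] [ 0. 67.]
top stopper_1 0.6 [351.7, 170.1, 359.9, 181.2] [595.  98.  66.] [64. 69.]
top stopper_1 0.51 [334.3, 194.0, 341.2, 206.1] [540. 139.  68.] [65. 70.]
top stopper_1 0.49 [364.7, 158.5, 371.1, 169.6] [621.  77.  68.] [64. 70.]
top tall_vial 0.56 [354.2, 221.5, 377.1, 243.6] [466.  86. 101.] [ 45. 104.]
top tall_vial 0.43 [312.7, 141.8, 387.
[... 251 characters left out ...]
 [ 6. 67.]
side stopper_1 0.65 [302.1, 207.3, 310.8, 216.0] [513. 154.  67.] [59. 69.]
side stopper_1 0.59 [336.6, 209.1, 346.8, 222.4] [565. 114.  67.] [59. 69.]
side stopper_1 0.47 [369.0, 218.1, 381.6, 226.9] [619.  74.  68.] [57. 70.]
side stopper_1 0.4 [353.7, 214.2, 362.0, 222.6] [593.  94.  67.] [61. 69.]
side stopper_1 0.37 [318.9, 210.4, 329.1, 215.2] [539. 134.  68.] [63. 70.]
side tall_vial 0.78 [283.1, 212.4, 305.9, 270.8] [463.  71.  62.] [  3. 103.]
side small_carton 0.67 [326.6, 190.7, 374.0, 228.6] [613. 177.  53.] [17. 56.]
side flat_sachet 0.71 [318.0, 210.8, 329.4, 216.8] [538. 134.  68.] [62. 70.]
side flat_sachet 0.68 [333.9, 263.1, 374.2, 280.7] [556.  26.   6.] [4. 7.]
```

```bash
python3 - <<'E'
from h import *
c0=np.array([567,115.]);ex=np.array([-.81,.58]);ex/=np.linalg.norm(ex)
for c in("top","side"):
    z=np.load(c+".npz");X=z["X"].reshape(-1,3);X=X[(z["d"].ravel()>0)]
    q=X[:,:2]-c0; a=q@ex; b=q@np.array([-ex[1],ex[0]])
    s=X[(abs(a)<90)&(abs(b)<22)&(X[:,2]>64)&(X[:,2]<72)]
    # fit: grid over x,y,yaw to maximise discs coverage
    from scipy.optimize import minimize
    def C(p):
        e=np.array([np.cos(p[2]),np.sin(p[2])]); return p[:2]+np.outer([-68,-34,0,34,68],e)
    def f(p):
        D=np.linalg.norm(s[:,None,:2]-C(p)[None],axis=2).min(1); return np.minimum(D,15).__pow__(2).mean()
    r=minimize(f,[*c0,np.arctan2(ex[1],ex[0])],method="Nelder-Mead",options=dict(initial_simplex=[[567,115,2.52],[577,115,2.52],[567,125,2.52],[567,115,2.6]]))
    print(c,len(s),r.x.round(3),f(r.x)**.5); print(C(r.x).round(1))
    D=np.linalg.norm(s[:,None,:2]-C(r.x)[None],axis=2).argmin(1)
    for i in range(5): print(i+1,(D==i).sum(),s[D==i].mean(0).round(1))
a=np.load("top.npz")["im"][120:260,270:430];b=np.load("side.npz")["im"][170:310,260:420]
cv2.imwrite("pics/crop.png",cv2.resize(np.hstack([a,b]),(800,350),interpolation=cv2.INTER_CUBIC)[...,::-1])
E
```

```text
top 321 [567.353 118.031   2.501] 6.972497228716669
[[621.9  77.4]
 [594.6  97.7]
 [567.4 118. ]
 [540.1 138.3]
 [512.8 158.7]]
1 63 [621.8  77.3  67.6]
2 60 [594.8  97.6  66.6]
3 66 [567.6 118.2  66.4]
4 67 [540.  138.5  67.6]
5 65 [512.7 158.6  66.7]
side 285 [565.794 116.226   2.498] 7.417160344121485
[[620.2  75.4]
 [593.   95.8]
 [565.8 116.2]
 [538.6 136.6]
 [511.4 157. ]]
1 62 [619.8  75.5  68. ]
2 57 [592.9  96.1  67.2]
3 55 [566.1 116.2  67.2]
4 59 [538.4 136.5  67.8]
5 52 [511.7 156.8  67.2]
```

View pics/crop.png

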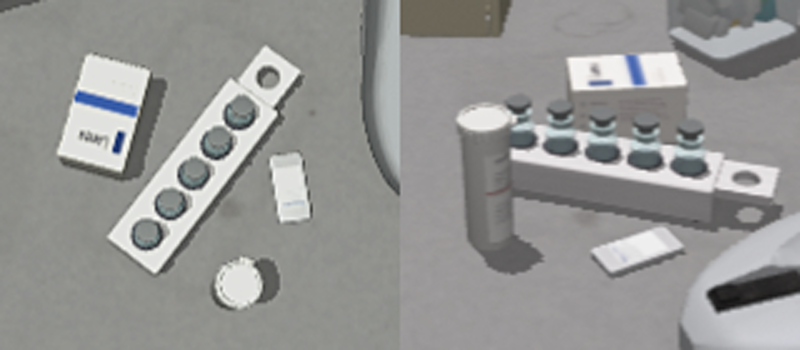

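View pics/top0.png

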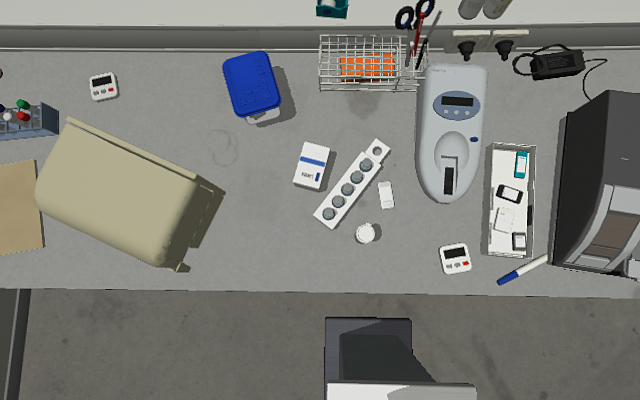

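View pics/side0.png

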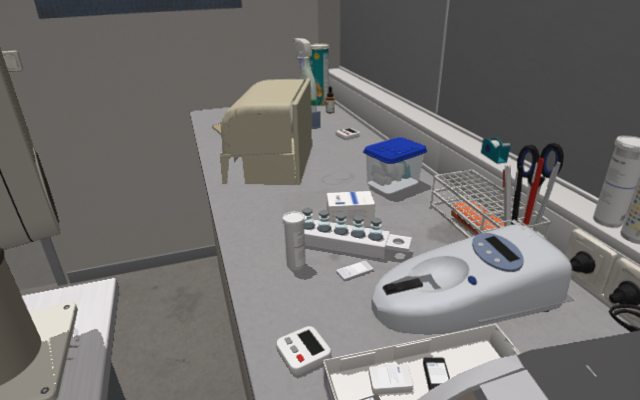

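The top view shows the row from about (365,165) at the lug end to (329,214), with the carton at (311,165), sachet (386,194) and tall vial (365,233). A grey instrument stands to the right at (415–488, 62–200), so I check its heights along the path.

```bash
python3 - <<'E'
from h import *
A=np.vstack([(lambda z:z["X"].reshape(-1,3)[z["d"].ravel()>0])(np.load(c+".npz")) for c in("top","side")])
print("cols y",list(range(-500,250,50)))
for x in range(850,100,-50):
    print(x,[int(np.percentile(s,98)) if len(s:=A[(abs(A[:,0]-x)<25)&(abs(A[:,1]-y)<25),2])>3 else -1 for y in range(-500,250,50)])
E
```

```text
cols y [-500, -450, -400, -350, -300, -250, -200, -150, -100, -50, 0, 50, 100, 150, 200]
850 [2, 61, 59, 34, 71, 67, 63, 96, 98, 181, 180, 81, 81, 81, 83]
800 [2, 11, 37, 2, 69, 65, 88, 102, 102, 102, 168, 83, 83, 83, 82]
750 [-1, -1, 175, 173, 2, 2, 77, 98, 99, 96, 2, 1, 1, 1, 2]
700 [-1, -1, 177, 176, 2, 2, 61, 93, 93, 88, 2, 29, 2, 1, 2]
650 [-1, -1, 177, 177, 47, 52, 50, 84, 72, 76, 10, 48, 68, 55, 56]
600 [-1, -1, 178, 177, 46, 32, 46, 66, 62, 65, 6, 67, 68, 55, 57]
550 [-1, -1, 178, 178, 46, 36, 49, 53, 63, 53, 7, 7, 67, 69, 55]
500 [-1, -1, 173, 172, 131, 43, 47, 2, 2, 1, 1, 100, 102, 68, 32]
450 [-1, 104, 148, 146, 124, 44, 47, 18, 18, 2, 1, 102, 103, 1, 1]
400 [2, 108, 106, 93, 77, 44, 10, 18, 18, 1, 1, 1, 1, 1, 1]
350 [2, 2, 2, 2, 2, 10, 12, 2, 2, 2, 1, 1, 1, 1, 1]
300 [-1, -1, -1, -1, -1, -1, -1, -1, -1, -1, -1, -1, -1, -1, -1]
250 [-890, -891, -891, -893, -893, -889, -893, -892, -892, -889, -891, -891, -890, -892, -891]
200 [-891, -892, -892, -892, -893, -891, -893, -892, -893, -892, -892, -892, -892, -891, -892]
150 [-891, -891, -891, -891, -893, -893, -802, 1, 2, 396, 401, 361, 1, 1, -806]
```

```bash
python3 -m pendant '[[2.4,2.7,0,0,0,2,1],[4.8,5.4,0,0,0,4,1],[7.2,8.1,0,0,0,6,1],[9.6,10.8,0,0,0,8,1],[12,13.5,0,0,0,10,1],[14.4,16.2,0,0,0,12,1],[16.8,18.9,0,0,0,14,1],[19.2,21.6,0,0,0,16,1],[21.6,24.3,0,0,0,18,1],[24,27,0,0,0,20,1]]' 20
python3 -m pendant '[[2.5,2.9,0,0,0,2,1],[5,5.8,0,0,0,4,1],[7.5,8.7,0,0,0,6,1],[10,11.6,0,0,0,8,1],[12.5,14.5,0,0,0,10,1],[15,17.4,0,0,0,12,1],[17.5,20.3,0,0,0,14,1],[20,23.2,0,0,0,16,1],[22.5,26.1,0,0,0,18,1],[24.9,28.9,0,0,0,18,1]]' 20
```

```text
time_s: 1.43
ee_pos: [372.8, -210.9, 195.5]
eef_rot: [3.141, -0.0, 0.618]
wrist_force: [0.9, -0.6, 0.1]
opening: 0.001
grasp_force: 0.0
time_s: 2.27
ee_pos: [621.9, 78.5, 195.1]
eef_rot: [3.141, -0.0, 0.932]
wrist_force: [-0.7, -0.4, 0.9]
opening: -0.001
grasp_force: 0.0
```

```bash
python3 -m pendant '[[0,0,-2,0,0,0,1],[0,0,-4,0,0,0,1],[0,0,-6,0,0,0,1],[0,0,-8,0,0,0,1],[0,0,-9.5,0,0,0,1],[0,0,-10.5,0,0,0,1],[0,0,-10.5,0,0,0,1],[0,0,-10.5,0,0,0,1],[0,0,-10.5,0,0,0,1],[0,0,-10.5,0,0,0,1]]' 20
python3 - <<'E'
from h import *
print(manip.state()["ee_pos"])
ims=[]
for c,(r,q) in dict(top=(120,270),side=(170,260)).items():
    im,d=vision.read_camera(c); np.savez(c+"1.npz",im=im,X=cloud(c,d),d=d); ims.append(im[r:r+140,q:q+160])
    m=vision.camera_model(c); 
    p,_=cv2.projectPoints(np.array([manip.state()["ee_pos"],[620.5,76.5,69]]),cv2.Rodrigues(np.array(m["R"]))[0],np.array(m["t"],float),np.array(m["camera_matrix"],float),np.array(m["dist"],float)); print(c,((p.reshape(-1,2)-[q,r])*2.5).round())
cv2.imwrite("pics/c2.png",cv2.resize(np.hstack(ims),(800,350),interpolation=cv2.INTER_CUBIC)[...,::-1])
E
```

```text
time_s: 3.1
ee_pos: [622.0, 76.8, 91.8]
eef_rot: [3.139, -0.002, 0.93]
wrist_force: [0.3, -0.3, -0.8]
opening: 0.002
grasp_force: 0.0
[621.99432731  76.78599471  91.84486434]
top [[245.  97.]
 [243. 105.]]
side [[294.  97.]
 [291. 124.]]
```

View pics/c2.png

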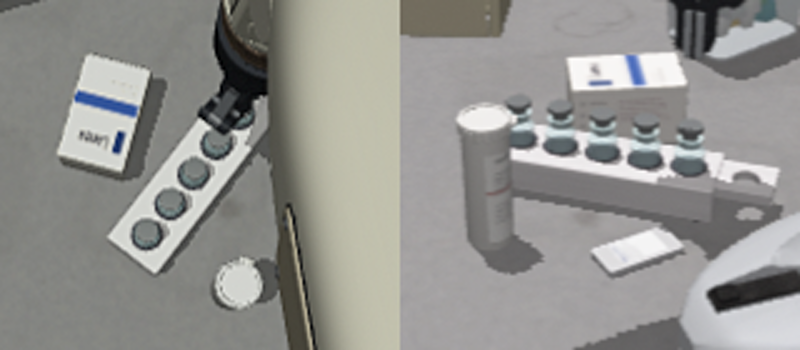

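Fingertips show at about crop (215,115) in the top view and (690,57) in the side view, while the reported TCP should project to (245,97) and (694,97). That's a disagreement, so I'm measuring the fingers in depth before pressing.

```bash
python3 - <<'E'
from h import *
s=manip.state(); print(s["ee_pos"],s["eef_rot"],s["joints"])
ims=[]
for c,(r,q) in dict(top=(120,270),side=(140,300)).items():
    im,d=vision.read_camera(c); X=cloud(c,d); d0=np.load(c+".npz")["d"]
    ims.append(im[r:r+100,q:q+133])
    g=(d>0)&(abs(d-d0)>15)&(np.linalg.norm(X[...,:2]-[615,80],axis=2)<90)&(X[...,2]<260)
    P=X[g]; print(c,len(P))
    for lo in range(60,260,15):
        S=P[(P[:,2]>=lo)&(P[:,2]<lo+15)]
        if len(S)>2: print(lo,len(S),S.mean(0).round(0),S.min(0).round(0),S.max(0).round(0))
cv2.imwrite("pics/c3.png",cv2.resize(np.hstack(ims),(798,300),interpolation=cv2.INTER_CUBIC)[...,::-1])
E
```

```text
[621.74539933  76.76655069  91.61436155] [ 3.13977488e+00 -1.76579150e-03  9.29966151e-01] [1.22837763e-01 5.45622829e-01 1.87331678e-01 1.20997102e+00
 1.83122254e-05 2.33446589e+00]
top 313
135 3 [611.  71. 138.] [610.  69. 136.] [612.  73. 140.]
165 4 [598.  79. 176.] [591.  75. 170.] [605.  83. 179.]
180 18 [593.  84. 188.] [576.  73. 181.] [604.  95. 195.]
195 18 [587.  95. 202.] [576.  88. 196.] [599. 107. 210.]
210 143 [579. 108. 218.] [566.  83. 211.] [594. 122. 225.]
225 66 [588. 101. 232.] [578.  86. 225.] [596. 108. 240.]
240 37 [591.  98. 246.] [585.  87. 240.] [599. 106. 255.]
255 13 [590.  94. 258.] [584.  80. 256.] [610. 112. 260.]
side 2728
120 27 [615.  70. 132.] [608.  64. 127.] [626.  77. 135.]
135 125 [616.  69. 143.] [605.  62. 135.] [634.  80. 150.]
150 125 [617.  69. 158.] [604.  62. 150.] [635.  80. 165.]
165 222 [615.  69. 174.] [587.  48. 165.] [640.  89. 180.]
180 373 [614.  72. 187.] [577.  42. 180.] [650. 107. 195.]
195 395 [612.  69. 203.] [567.  34. 195.] [658. 110. 210.]
210 577 [615.  68. 218.] [564.  30. 210.] [674. 119. 225.]
225 492 [616.  66. 232.] [579.  44. 225.] [661. 107. 240.]
240 273 [618.  66. 245.] [584.  44. 240.] [655.  94. 255.]
255 100 [607.  51. 258.] [583.  38. 255.] [648.  86. 260.]
```

View pics/c3.png

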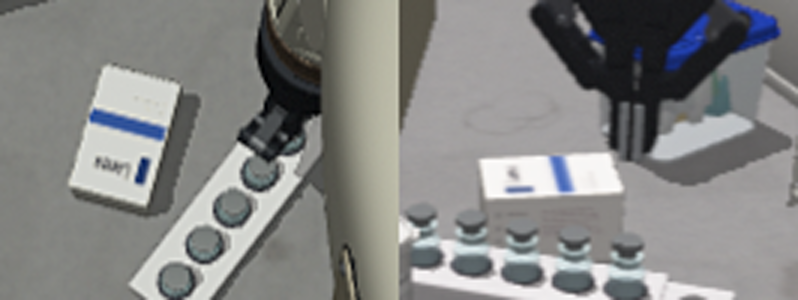

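```bash
cat > tip.py <<'E'
from h import *
s=manip.state(); print("ee",s["ee_pos"].round(1),"F",s["wrist_force"].round(1))
im,d=vision.read_camera("side"); X=cloud("side",d); d0=np.load("side.npz")["d"]
g=(d>0)&(d0>0)&(d<d0-15)&(np.linalg.norm(X[...,:2]-s["ee_pos"][:2],axis=2)<30)
P=X[g]; z=np.sort(P[:,2])[:40]; print("lowest z",z[[0,5,15,39]].round(0)); S=P[P[:,2]<z[0]+30]; print(S.min(0).round(0),S.max(0).round(0))
q=P[:,2]<z[5]+1; v,u=np.nonzero(g); print("tip px",u[q].mean(),v[q].mean())
cv2.imwrite("pics/tip.png",im[...,::-1])
E
python3 -m pendant '[[0,0,-0.3,0,0,0,1],[0,0,-0.6,0,0,0,1],[0,0,-0.9,0,0,0,1],[0,0,-1.2,0,0,0,1],[0,0,-1.5,0,0,0,1],[0,0,-1.5,0,0,0,1],[0,0,-1.5,0,0,0,1],[0,0,-1.5,0,0,0,1],[0,0,-1.5,0,0,0,1],[0,0,-1.5,0,0,0,1]]' 20
python3 tip.py
```

```text
time_s: 4.13
ee_pos: [621.0, 76.7, 75.4]
eef_rot: [3.141, -0.0, 0.93]
wrist_force: [-1.0, 0.3, 0.3]
opening: -0.001
grasp_force: 0.0
ee [621.   76.7  75.4] F [-1.   0.3  0.3]
lowest z [111. 114. 118. 122.]
[605.  62. 111.] [634.  80. 141.]
tip px 376.75 200.625
```

```bash
python3 -m pendant '[[0,0,-0.1,0,0,0,1],[0,0,-0.2,0,0,0,1],[0,0,-0.3,0,0,0,1],[0,0,-0.4,0,0,0,1],[0,0,-0.5,0,0,0,1],[0,0,-0.6,0,0,0,1],[0,0,-0.7,0,0,0,1],[0,0,-0.8,0,0,0,1],[0,0,-0.9,0,0,0,1],[0,0,-1,0,0,0,1]]' 20
python3 tip.py
```

```text
time_s: 5.02
ee_pos: [620.8, 76.7, 65.1]
eef_rot: [-3.142, 0.0, 0.93]
wrist_force: [-0.1, 0.2, -0.1]
opening: -0.002
grasp_force: 0.0
ee [620.8  76.7  65.1] F [-0.1  0.2 -0.1]
lowest z [102. 104. 108. 111.]
[604.  62. 102.] [633.  80. 132.]
tip px 376.5 205.875
```

```bash
python3 -m pendant '[[0,0,-0.3,0,0,0,1],[0,0,-0.6,0,0,0,1],[0,0,-0.9,0,0,0,1],[0,0,-1.2,0,0,0,1],[0,0,-1.5,0,0,0,1],[0,0,-1.8,0,0,0,1],[0,0,-2.1,0,0,0,1],[0,0,-2.4,0,0,0,1],[0,0,-2.4,0,0,0,1],[0,0,-2.4,0,0,0,1]]' 20
python3 tip.py
python3 - <<'E'
from h import *
im=cv2.imread("pics/tip.png")[150:250,310:443]; im2=vision.read_camera("top")[0][120:220,290:423,::-1]
cv2.imwrite("pics/c4.png",cv2.resize(np.hstack([im2,im]),(798,300),interpolation=cv2.INTER_CUBIC))
E
```

```text
time_s: 5.9
ee_pos: [620.6, 76.7, 40.9]
eef_rot: [-3.141, 0.0, 0.93]
wrist_force: [0.1, -0.5, -0.6]
opening: -0.002
grasp_force: 0.0
ee [620.6  76.7  40.9] F [ 0.1 -0.5 -0.6]
lowest z [78. 80. 83. 87.]
[605.  61.  78.] [635.  81. 108.]
tip px 375.625 217.5
```

View pics/c4.png

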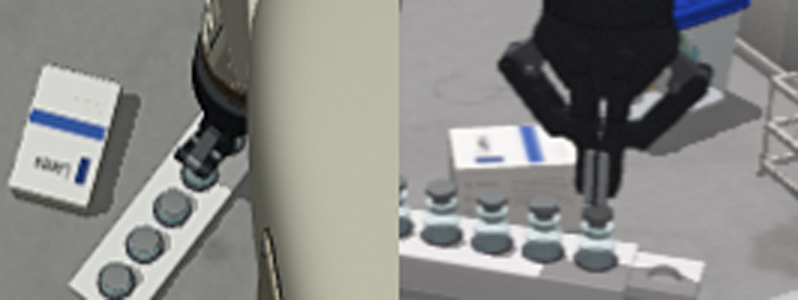

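Fingertips at (598,195) in the side crop stand right over stopper 1. The tip is about 36 mm higher than the pose readout says, so I press by force and by the picture.

```bash
python3 -m pendant '[[0,0,-0.2,0,0,0,1],[0,0,-0.4,0,0,0,1],[0,0,-0.5,0,0,0,1],[0,0,-0.6,0,0,0,1],[0,0,-0.7,0,0,0,1],[0,0,-0.75,0,0,0,1],[0,0,-0.8,0,0,0,1],[0,0,-0.85,0,0,0,1],[0,0,-0.9,0,0,0,1],[0,0,-0.9,0,0,0,1]]' 20
python3 tip.py
```

```text
time_s: 6.83
ee_pos: [620.9, 76.7, 32.5]
eef_rot: [3.141, -0.0, 0.93]
wrist_force: [-0.1, -0.1, 1.2]
opening: -0.003
grasp_force: 1.0
ee [620.9  76.7  32.5] F [-0.1 -0.1  1.2]
lowest z [49. 77. 78. 82.]
[606.  64.  49.] [631.  80.  79.]
tip px 375.9230769230769 219.0
```

```bash
python3 -m pendant '[[0,0,-0.03,0,0,0,1],[0,0,-0.06,0,0,0,1],[0,0,-0.09,0,0,0,1],[0,0,-0.12,0,0,0,1],[0,0,-0.15,0,0,0,1],[0,0,-0.18,0,0,0,1],[0,0,-0.2,0,0,0,1],[0,0,-0.2,0,0,0,1],[0,0,-0.2,0,0,0,1],[0,0,-0.2,0,0,0,1]]' 20
```

```text
time_s: 7.72
ee_pos: [620.9, 76.7, 30.1]
eef_rot: [3.142, -0.0, 0.93]
wrist_force: [-1.0, 1.1, 3.4]
opening: -0.0
grasp_force: 1.2
```

```bash
python3 -m pendant '[[0,0,-0.03,0,0,0,1],[0,0,-0.06,0,0,0,1],[0,0,-0.09,0,0,0,1],[0,0,-0.12,0,0,0,1],[0,0,-0.15,0,0,0,1],[0,0,-0.18,0,0,0,1],[0,0,-0.2,0,0,0,1],[0,0,-0.2,0,0,0,1],[0,0,-0.2,0,0,0,1],[0,0,-0.2,0,0,0,1]]' 20
```

```text
time_s: 8.55
ee_pos: [620.9, 76.7, 28.2]
eef_rot: [3.142, -0.0, 0.93]
wrist_force: [-1.0, -0.6, 1.5]
opening: 0.003
grasp_force: 1.2
```

```bash
python3 -m pendant '[[0,0,-0.03,0,0,0,1],[0,0,-0.06,0,0,0,1],[0,0,-0.09,0,0,0,1],[0,0,-0.12,0,0,0,1],[0,0,-0.15,0,0,0,1],[0,0,-0.15,0,0,0,1],[0,0,-0.15,0,0,0,1],[0,0,-0.15,0,0,0,1],[0,0,-0.15,0,0,0,1],[0,0,-0.15,0,0,0,1]]' 20
```

```text
time_s: 9.38
ee_pos: [620.9, 76.7, 27.0]
eef_rot: [3.141, -0.0, 0.93]
wrist_force: [-1.0, 0.2, 5.2]
opening: 0.003
grasp_force: 2.6
```

```bash
python3 -m pendant '[[0,0,-0.02,0,0,0,1],[0,0,-0.04,0,0,0,1],[0,0,-0.06,0,0,0,1],[0,0,-0.08,0,0,0,1],[0,0,-0.1,0,0,0,1],[0,0,-0.1,0,0,0,1],[0,0,-0.1,0,0,0,1],[0,0,-0.1,0,0,0,1],[0,0,-0.1,0,0,0,1],[0,0,-0.1,0,0,0,1]]' 20
```

```text
time_s: 10.22
ee_pos: [621.0, 76.7, 26.9]
eef_rot: [3.141, -0.001, 0.93]
wrist_force: [-2.6, -0.3, 9.1]
opening: -0.001
grasp_force: 4.7
```

Stopper 1 is home: the tool stalled at 26.9 and the force climbed to 9 N. On to stopper 2.

```bash
python3 -m pendant '[[0,0,0.6,0,0,0,1],[0,0,1.3,0,0,0,1],[0,0,1.4,0,0,0,1],[-0.9,0.68,1.4,0,0,0,1],[-1.8,1.36,1.4,0,0,0,1],[-2.72,2.04,1.4,0,0,0,1],[-2.72,2.04,1.4,0,0,0,1],[-2.72,2.04,1.2,0,0,0,1],[-2.72,2.04,1.0,0,0,0,1],[-2.72,2.04,0.8,0,0,0,1]]' 20
python3 -m pendant '[[0,0,-0.1,0,0,0,1],[0,0,-0.2,0,0,0,1],[0,0,-0.3,0,0,0,1],[0,0,-0.4,0,0,0,1],[0,0,-0.5,0,0,0,1],[0,0,-0.6,0,0,0,1],[0,0,-0.7,0,0,0,1],[0,0,-0.8,0,0,0,1],[0,0,-0.8,0,0,0,1],[0,0,-0.8,0,0,0,1]]' 20
```

```text
time_s: 11.05
ee_pos: [594.3, 96.7, 33.4]
eef_rot: [3.141, -0.0, 0.93]
wrist_force: [0.5, -0.7, 0.1]
opening: 0.001
grasp_force: 0.0
time_s: 11.88
ee_pos: [594.0, 96.7, 26.9]
eef_rot: [3.14, -0.0, 0.93]
wrist_force: [-3.5, -1.9, 9.1]
opening: -0.0
grasp_force: 4.3
```

Stopper 2 gives the same stall at 26.9 and 9 N, so it is home. Next is stopper 3.

```bash
python3 -m pendant '[[0,0,0.6,0,0,0,1],[0,0,1.3,0,0,0,1],[0,0,1.4,0,0,0,1],[-0.9,0.68,1.4,0,0,0,1],[-1.8,1.36,1.4,0,0,0,1],[-2.72,2.04,1.4,0,0,0,1],[-2.72,2.04,1.4,0,0,0,1],[-2.72,2.04,1.2,0,0,0,1],[-2.72,2.04,1.0,0,0,0,1],[-2.72,2.04,0.8,0,0,0,1]]' 20
python3 -m pendant '[[0,0,-0.1,0,0,0,1],[0,0,-0.2,0,0,0,1],[0,0,-0.3,0,0,0,1],[0,0,-0.4,0,0,0,1],[0,0,-0.5,0,0,0,1],[0,0,-0.6,0,0,0,1],[0,0,-0.7,0,0,0,1],[0,0,-0.8,0,0,0,1],[0,0,-0.8,0,0,0,1],[0,0,-0.8,0,0,0,1]]' 20; python3 tip.py
python3 - <<'E'
from h import *
im=cv2.imread("pics/tip.png")[150:250,290:423]; im2=vision.read_camera("top")[0][130:230,290:423,::-1]
cv2.imwrite("pics/c5.png",cv2.resize(np.hstack([im2,im]),(798,300),interpolation=cv2.INTER_CUBIC))
E
```

```text
time_s: 12.72
ee_pos: [566.6, 117.5, 33.5]
eef_rot: [3.141, -0.0, 0.93]
wrist_force: [0.8, 1.0, 1.4]
opening: -0.006
grasp_force: 0.0
time_s: 13.55
ee_pos: [566.7, 117.3, 26.9]
eef_rot: [3.141, -0.0, 0.93]
wrist_force: [-3.2, -1.4, 10.0]
opening: -0.0
grasp_force: 4.6
ee [566.7 117.3  26.9] F [-3.2 -1.4 10. ]
lowest z [55. 73. 76. 79.]
[548. 102.  55.] [578. 136.  84.]
tip px 335.2857142857143 215.85714285714286
```

View pics/c5.png

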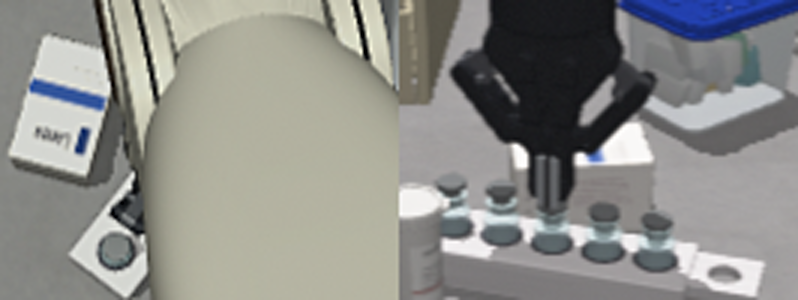

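The side crop shows the fingertips on stopper 3 at (550,200). Stoppers 1 and 2 at (655,222) and (604,213) sit lower than 4 and 5, the block hasn't moved, and the tall vial is clear of the hand. On to stoppers 4 and 5.

```bash
python3 -m pendant '[[0,0,0.6,0,0,0,1],[0,0,1.3,0,0,0,1],[0,0,1.4,0,0,0,1],[-0.9,0.68,1.4,0,0,0,1],[-1.8,1.36,1.4,0,0,0,1],[-2.72,2.04,1.4,0,0,0,1],[-2.72,2.04,1.4,0,0,0,1],[-2.72,2.04,1.2,0,0,0,1],[-2.72,2.04,1.0,0,0,0,1],[-2.72,2.04,0.8,0,0,0,1]]' 20
python3 -m pendant '[[0,0,-0.1,0,0,0,1],[0,0,-0.2,0,0,0,1],[0,0,-0.3,0,0,0,1],[0,0,-0.4,0,0,0,1],[0,0,-0.5,0,0,0,1],[0,0,-0.6,0,0,0,1],[0,0,-0.7,0,0,0,1],[0,0,-0.8,0,0,0,1],[0,0,-0.8,0,0,0,1],[0,0,-0.8,0,0,0,1]]' 20
```

```text
time_s: 14.48
ee_pos: [539.4, 137.9, 33.5]
eef_rot: [3.141, -0.0, 0.93]
wrist_force: [0.1, -0.6, -0.0]
opening: 0.0
grasp_force: 0.0
time_s: 15.32
ee_pos: [539.4, 137.8, 26.9]
eef_rot: [3.141, -0.001, 0.93]
wrist_force: [-3.2, -0.6, 9.8]
opening: -0.001
grasp_force: 4.9
```

```bash
python3 -m pendant '[[0,0,0.6,0,0,0,1],[0,0,1.3,0,0,0,1],[0,0,1.4,0,0,0,1],[-0.9,0.68,1.4,0,0,0,1],[-1.8,1.36,1.4,0,0,0,1],[-2.72,2.04,1.4,0,0,0,1],[-2.72,2.04,1.4,0,0,0,1],[-2.72,2.04,1.2,0,0,0,1],[-2.72,2.04,1.0,0,0,0,1],[-2.72,2.04,0.8,0,0,0,1]]' 20
python3 -m pendant '[[0,0,-0.1,0,0,0,1],[0,0,-0.2,0,0,0,1],[0,0,-0.3,0,0,0,1],[0,0,-0.4,0,0,0,1],[0,0,-0.5,0,0,0,1],[0,0,-0.6,0,0,0,1],[0,0,-0.7,0,0,0,1],[0,0,-0.8,0,0,0,1],[0,0,-0.8,0,0,0,1],[0,0,-0.8,0,0,0,1]]' 20
```

```text
time_s: 16.15
ee_pos: [512.2, 158.3, 33.5]
eef_rot: [3.141, -0.0, 0.93]
wrist_force: [0.1, -0.9, -0.8]
opening: -0.001
grasp_force: 0.0
time_s: 16.98
ee_pos: [512.2, 158.1, 26.9]
eef_rot: [3.141, -0.0, 0.93]
wrist_force: [-3.2, -1.9, 10.3]
opening: 0.005
grasp_force: 5.0
```

```bash
python3 -m pendant '[[0,0,0.5,0,0,0,1],[0,0,1,0,0,0,1],[0,0,2,0,0,0,1],[0,0,3,0,0,0,1],[0,0,4,0,0,0,1],[0,0,4,0,0,0,1],[0,0,4,0,0,0,1],[0,0,4,0,0,0,1],[0,0,4,0,0,0,1],[0,0,4,0,0,0,1]]' 20
python3 - <<'E'
from h import *
im,d=vision.read_camera("side"); X=cloud("side",d); z0=np.load("side.npz"); X0=z0["X"]; d0=z0["d"]
for i,c in enumerate([(620.2,75.4),(593,95.8),(565.8,116.2),(538.6,136.6),(511.4,157)]):
    print(i+1,[(len(s),np.percentile(s,[60,80,95]).round(1)) for Y,e in((X0,d0),(X,d)) for s in [Y[(e>0)&(np.linalg.norm(Y[...,:2]-c,axis=2)<10)&(Y[...,2]>58)&(Y[...,2]<76)][:,2]]])
for l in("block","tall_vial","small_carton","flat_sachet"):
    for r in finder.cut_out(l,"side")[:2]: print(l,round(r["p"],2),r["bbox"],np.median(X[r["region"]&(d>0)],0).round(0))
cv2.imwrite("pics/c6.png",cv2.resize(np.hstack([z0["im"][190:290,270:420],im[190:290,270:420]]),(798,266),interpolation=cv2.INTER_CUBIC)[...,::-1])
E
```

```text
time_s: 17.82
ee_pos: [511.5, 158.1, 65.1]
eef_rot: [-3.141, 0.001, 0.93]
wrist_force: [0.9, 0.7, -1.0]
opening: 0.002
grasp_force: 0.0
1 [(75, array([68.3, 69. , 69.6])), (58, array([62.4, 63. , 63.7]))]
2 [(70, array([67.2, 68.1, 68.7])), (59, array([63. , 63.5, 64.5]))]
3 [(74, array([67.2, 67.9, 68.6])), (60, array([62.7, 63.3, 63.7]))]
4 [(74, array([68.2, 68.9, 69.4])), (52, array([62.8, 63.2, 64.1]))]
5 [(67, array([67.3, 67.8, 68.6])), (50, array([62.8, 63.3, 64.3]))]
block 0.62 [301.9, 212.5, 409.1, 261.8] [577.  92.  31.]
tall_vial 0.58 [284.7, 209.9, 307.2, 273.3] [462.  71.  64.]
tall_vial 0.32 [335.0, 217.2, 347.5, 222.9] [565. 115.  63.]
small_carton 0.96 [328.2, 191.0, 375.1, 229.3] [613. 176.  52.]
flat_sachet 0.97 [333.5, 262.9, 375.8, 282.5] [557.  25.   6.]
```

View pics/c6.png

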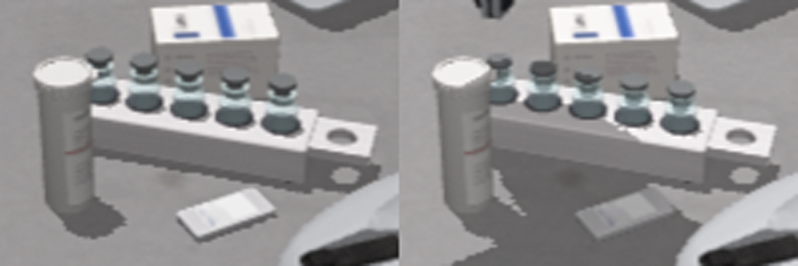

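Before and after side by side: all five stoppers now read about 63 mm, fully home. The block and bystanders are unmoved and the fingers are clear, so I hand in.

```bash
python3 -c "
from plant import ticket
print(ticket.sign_off())"
```

```text
the job is handed in; nothing more can be done
None
```

All five stoppers are pressed home in order from the lug end (tops measured at about 63 mm), peak force read about 10 N, block and bystanders where they stood to within the camera's accuracy, and the job is handed in; no verdict came back.

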